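Clear the rotor off the balancing box, then free and hold up its lid

TASK

Lift the brass-wheeled rotor off the lid of the blue balancing box and slide its shaft fully home in the empty hole of the holder block, and let go of it. Then tug the lid up by its black handle, before touching the red tab, to learn if the hidden catch holds it; if it does, slide the red tab all the way along its slot, towards the middle of the box, to free it. Raise the lid well past 45 degrees and finish while holding it up there with the gripper, as it would fall shut alone; leave the other things where they are.

Things in the scene. Friction and masses are not known exactly. Their poses are not given: they have to be found in the camera images.
- rotor_mid (a point): the loose rotor to put away, 116 mm tall, 0.2-0.42 kg; this point is on its axis half-way up, 58 mm above its foot, z up the shaft. From the foot: steel shaft 14 mm thick, 60 mm long; brass wheel 44 mm wide, flat below (60 mm), tapering to 84 mm; steel hub 20 mm thick from 84 to 116 mm, to be gripped from above. It stands in a loose collar on the lid, 22 mm tall: lift it by 25 mm or more first.
- holder_hole0 (a point): centre of the mouth of the empty hole in the fixed aluminium holder block, 75 x 130 x 65 mm (x, y, z). The hole is vertical, 16 mm wide with a chamfered mouth, and goes down to the bench, 65 mm. Fully home, the wheel's flat underside rests on the block's top and rotor_mid is 2 mm below the mouth. The other hole, 62 mm away along this frame's y, holds the spare rotor.
- case: the blue balancing box, fixed to the bench; origin under the centre of its 210 x 220 x 100 mm hollow body; its x axis points from the handle side to the hinge side, its y axis along the hinge. A grey latch housing, 60 mm deep (x -165 to -105 mm), 200 mm long in y and 98 mm tall, stands in front of it (at -x).
- lid_handle (a point): centre of the lid's black handle, a round bar 12 mm thick and 110 mm long along the case's y axis, 146 mm above the bench with the lid shut and 38 mm above the lid's upper face (posts at its ends, 50 mm either side of the centre). It moves with the lid; its frame turns with the lid.
- lid_hinge (a point): centre of the lid's hinge line, which runs along the case's y axis at the far rim, 100 mm above the bench; with the lid shut the handle bar is 165 mm from it towards the case's -x and 46 mm higher.
- lid (a joint): lid angle in rad: 0 shut, grows as the handle rises, stop at 1.35. The lid weighs about 0.45 kg and always falls shut when let go. If the catch holds it, it has play up to about 0.045 rad (7 mm at the handle) and then stops hard; if it is free, it just keeps rising.
- release_tab (a point): grip point of the red release tab, an upright 12 x 12 mm block standing 45 mm above the latch housing; the point is on its axis, 14 mm below its top, 129 mm above the bench; at the start 140 mm from the case's centre towards its -x and 85 mm towards its -y.
- release (a joint): travel of the red tab in m along the case's +y, 0 (start) to 0.027 (stop); it drags with about 2 N and stays where left. A caught catch lets go at about 0.020 and stays free. Slide it with the lid down, not under pull.
- spare: bystander: spare rotor of the same size with a dark wheel, loose, in the holder's other hole; origin at its foot.
- housing: bystander: loose aluminium compressor housing, 100 mm in diameter, 76 mm tall, with an outlet flange; origin under its centre.
- paste: bystander: loose red can, 60 mm in diameter, 80 mm tall; origin under its centre.
- band: bystander: loose steel clamp ring, 84 mm in diameter, 14 mm tall; origin under its centre.

How it is judged:
On the way, in this order (a step that is already met when the one before it is completed fails the run):
1. the rotor's shaft is fully home in the empty hole and let go, the lid down (horizontal distance between rotor_mid and holder_hole0 below 0.004 m and z of rotor_mid in the frame of holder_hole0 between -0.008 and 0.003 m and angle between rotor_mid's own z axis and vertical below 0.1 rad and contact force between the fingers and rotor below 0.1 N and value of joint lid below 0.02 rad), for 0.2 s.
2. the lid is tugged up by the gripper, before the tab is touched (value of joint lid above 0.015 rad and value of joint release below 0.005 m and contact force between the fingers and lid above 0.5 N), for 0.1 s.
At the end, for the whole second after the job is handed in: Lid more than 0.75 rad (43 degrees) open, moving under 0.1 rad/s, with the fingers bearing on it (over 0.5 N); rotor home and untouched: rotor_mid within 4 mm of the hole's axis, at most 3 mm above its mouth (home is 2 mm below), tilt under 0.1 rad (horizontal distance between rotor_mid and holder_hole0 below 0.004 m and z of rotor_mid in the frame of holder_hole0 between -0.008 and 0.003 m and angle between rotor_mid's own z axis and vertical below 0.1 rad and value of joint lid above 0.75 rad and velocity of joint lid between -0.1 and 0.1 rad/s and contact force between the fingers and lid above 0.5 N and contact force between the fingers and rotor below 0.1 N); the arm keeps its last pose, push and grip.
It fails at once if the spare rotor in the holder is moved by more than 25 mm (distance of spare from where it was at the start of the episode above 0.025 m).
It fails at once if the compressor housing is moved by more than 25 mm (distance of housing from where it was at the start of the episode above 0.025 m).
It fails at once if the red can is moved by more than 25 mm (distance of paste from where it was at the start of the episode above 0.025 m).
It fails at once if the clamp ring is moved by more than 25 mm (distance of band from where it was at the start of the episode above 0.025 m).
It also fails if it takes over 66 s, if anything falls off the work surface, if the arm or the gripper's body presses on something with over 40 N, if the wrist force passes 120 N, or if a joint passes its speed limit or range.

ROBOT

A 6-joint arm with a two-finger parallel gripper is mounted at the origin on the work surface. World frame = base frame: x ahead of the robot, y to its left, z up, the work surface at z = 0. Lengths are in m, angles in rad, forces in N, time in s.
With the tool pointing down it reaches from about 0.35 to 0.85 m from the base axis. Payload 8.1 kg.
Tool frame: the origin (TCP) lies at the very end of the fingers, on their centre line; the grasp point (between the pads) lies 19 mm behind it; z points along the fingers, y is the line along which they close (so a half turn about z gives the same grasp; the last joint's range is limited). The gripper opens to 93 mm and grips with 3 to 60 N. Pads are 15 mm wide; open, the fingers measure 128 mm over their backs; the gripper's body (75 mm by 188 mm) begins 65 mm behind the grasp point.
Start: joints at [-1.192, 0.13, 1.488, -0, 1.523, -0.085], TCP at [0.268, -0.537, 0.219] pointing down, gripper open.
Joint ranges: [-2.96, 2.96], [-0.89, 2.26], [0.02, 2.5], [-1.34, 4.48], [0, 2.73], [-2.66, 2.66]. Speed limits (rad/s): [2.39, 2.39, 2.79, 3.14, 3.14, 3.14].

INTERFACE

Orientations are given as a rotation vector (axis times angle).
In Python, from plant import robot gives the robot as it stands. The module is installed in compiled form; this text tells all that it offers.
- The arm moves only by the tool play_rows, never from a script. Its argument "increments" is text: rows parted by semicolons, each of 5 numbers parted by spaces: the shift along the tool's x, y, z in mm, then the turn about the tool's z in degrees, then the closure, from -1 (fully open) to 1 (shut). In form: dx dy dz yaw claw; .... A call has 1 to 20 rows; each row is the pose to reach, as a shift and turn from the pose commanded when the call began, along the tool's axes at that moment; what a row does not reach only later rows make up. A row lasts 1/10 s, in which the tool goes at most 50 mm and 8.59 degrees, less where a joint would pass 70% of its speed; a pose out of reach is approached as far as the arm can. A call with a gripper value outside its range is refused whole. The fingers move at their own pace and stop on an object; "force" is the grip in N (left out, the last holds). Time passes only in rows, so rows that repeat a pose let the fingers close. It gives the time, the measured TCP pose, the force, the opening and the grip force at its end, in the units of the state.
- robot.read_state(): the state, without advancing time (a new reading comes with each control period).
- robot.read_camera(name): name is "side" or "top"; returns the picture (384x512x3 uint8, blue, green, red); there is no depth.
- robot.calibration(name): a dict with "vertical_fov" (degrees; the focal length in pixels is half the picture's height over the tangent of half this angle, whatever the lens; pixels are square), "cx", "cy" (the principal point, pixels), "D" ([k1, k2, p1, p2, k3] as OpenCV has them; the pictures are not rectified), "rvec" (rotation vector, rad) and "tvec" (3), from world to camera coordinates, as OpenCV has them. Camera axes: x right, y down, z forward; pixel columns grow to the right and rows downward; lengths in m; the calibration is good to about 2 mm. A picture is of the moment at which its call begins. calibration takes no time and is no camera call.
- robot.close_job(): hands the job in; it is judged then, once.
Trained networks look in the newest picture that a camera, given by its name, has taken for a name from the list of things; names that differ only in an ending like _2 or _b are one class to them, and where a whole thing is asked for, a point or a joint stands for the part that bears it (a point fixed in the world has none). Each returns a list of dicts, best first, with "conf" (0 to 1); they miss things now and then, are a little off and sometimes report something else, mostly with a low value. They report only what shows in the picture. A call takes as long as a camera call.
- robot.recognise(camera, query): "centre" ([x, y, z] in m, in world coordinates, good to about 4 mm: the middle of the surface that is visible of it).
- robot.regions_of(camera, query): "pixels" (384x512 bool, what is visible of it).
- robot.landmark_of(camera, query): "centre" ([x, y, z] in m, in world coordinates, good to about 4 mm: a listed point, or the origin of a listed thing).
The state is a dict: "t": time; "q": joint angles; "dq": joint speeds; "joint_torque": joint torques, N m; "tool_pos": TCP position; "orientation": TCP orientation; "force": force on the tool from outside, world axes, zero at the start; "wrist_torque": the same for the moment, N m; "opening": finger opening in m; "gripper_force": force on a finger pad.
Only numpy, scipy, OpenCV 4.12 (cv2) and the standard library are available. Lean on these libraries where they do the work, as an engineer would, in place of code of your own. Each camera call takes 0.05 s, during which the arm holds its last target. There are 200 camera calls.

## Working session

There is one attempt and no reset: what is moved stays moved. The work goes in short steps, Python scripts to look and compute and a tool call to move; the robot and the scene stay as the last step left them, time stands still between calls to the robot, and variables do not carry over. Pictures are saved under pics/ and viewed, at most 10 in all, crops included, and the job is handed in when it is done.

Besides the shell and the picture viewer there is one more tool, called after "Request:" by a JSON object that holds its "op" and its "data". play_rows: Moves the arm, as the interface text tells. Its arguments: {"type":"object","properties":{"increments":{"type":"string"},"force":{"type":"number"}},"required":["increments"]}

```bash
mkdir -p pics; cat > h.py <<'E'
import numpy as np, cv2
from plant import robot
def cal(n):
    c=robot.calibration(n); f=192/np.tan(np.radians(c["vertical_fov"])/2)
    K=np.array([[f,0,c["cx"]],[0,f,c["cy"]],[0,0,1.]])
    return K,np.array(c["D"],float),np.array(c["rvec"],float),np.array(c["tvec"],float)
def proj(n,p):
    K,D,r,t=cal(n); return cv2.projectPoints(np.array(p,float).reshape(-1,1,3),r,t,K,D)[0][:,0]
def ray(n,px):
    K,D,r,t=cal(n); R=cv2.Rodrigues(r)[0]
    u=cv2.undistortPoints(np.array(px,float).reshape(1,1,2),K,D)[0,0]
    return -R.T@t, R.T@np.array([u[0],u[1],1])
def atz(n,px,z):
    o,d=ray(n,px); return o+d*(z-o[2])/d[2]
def tri(p1,p2):
    (a,d),(b,e)=ray("side",p1),ray("top",p2)
    s=np.linalg.lstsq(np.c_[d,-e],b-a,rcond=None)[0]
    x,y=a+s[0]*d,b+s[1]*e
    return (x+y)/2,np.linalg.norm(x-y)
E
python3 - <<'E'
from h import *
np.set_printoptions(precision=4,suppress=True)
s=robot.read_state(); print(s)
for n in("side","top"):
    cv2.imwrite(f"pics/{n}0.png",robot.read_camera(n)); print(n,ray(n,(256,192)))
    for q in("rotor_mid","holder_hole0","case","lid_handle","lid_hinge","release_tab","spare","housing","paste","band"):
        print(q,[(np.round(r["centre"],4),round(r["conf"],2)) for r in robot.landmark_of(n,q)[:2]])
E
```

```text
{'t': 0.0, 'q': array([-1.1924,  0.1311,  1.4893,  0.    ,  1.523 , -0.0854]), 'dq': array([-0.0011,  0.0007,  0.0001, -0.0002, -0.0015,  0.0002]), 'joint_torque': array([  0.0012, -55.9829, -49.1758,   0.0769,   0.0353,  -0.0001]), 'tool_pos': array([ 0.2682, -0.5361,  0.2176]), 'orientation': array([-3.0557, -0.7216,  0.0004]), 'force': array([-0.3936,  0.3192,  1.1433]), 'wrist_torque': array([-0.0273,  0.0342,  0.036 ]), 'gripper_force': 0.0, 'opening': 0.0928050567835964}
side (array([ 0.5712, -0.6936,  0.6506]), array([ 0.0455,  0.7771, -0.6282]))
rotor_mid [(array([ 0.651 , -0.0391,  0.1659]), 0.98), (array([ 0.5583, -0.0568,  0.1463]), 0.38)]
holder_hole0 [(array([ 0.4735, -0.3331,  0.0662]), 0.71)]
case [(array([ 0.6834,  0.3172, -0.002 ]), 0.73), (array([ 0.6255, -0.0448,  0.0006]), 0.65)]
lid_handle [(array([ 0.5632, -0.0591,  0.1458]), 0.98), (array([ 0.7242, -0.023 ,  0.0992]), 0.49)]
lid_hinge [(array([ 0.7225, -0.0254,  0.1003]), 0.64)]
release_tab [(array([ 0.5067, -0.1585,  0.1295]), 0.7)]
spare [(array([ 0.4696, -0.2766,  0.0064]), 0.66), (array([ 0.5043, -0.1569,  
[... 209 characters left out ...]
array([ 0.2193, -0.0134, -0.9756]))
rotor_mid [(array([ 0.6545, -0.046 ,  0.1628]), 0.5)]
holder_hole0 [(array([ 0.4711, -0.3386,  0.0642]), 0.93)]
case []
lid_handle [(array([ 0.5591, -0.0636,  0.1436]), 0.77)]
lid_hinge [(array([ 0.7175, -0.0306,  0.1026]), 0.58)]
release_tab [(array([ 0.501 , -0.1595,  0.1295]), 0.5)]
spare [(array([ 0.4723, -0.2753,  0.0042]), 0.72), (array([ 0.6188, -0.0455,  0.0006]), 0.65)]
housing [(array([ 0.6198, -0.0472,  0.0041]), 0.69), (array([ 0.4729,  0.3069, -0.0006]), 0.57)]
paste [(array([0.6755, 0.3166, 0.0011]), 0.65), (array([ 0.7112, -0.3328, -0.0019]), 0.34)]
band [(array([ 0.7105, -0.3316, -0.0016]), 0.51), (array([ 0.4742, -0.2747,  0.0065]), 0.36)]
```

View pics/side0.png

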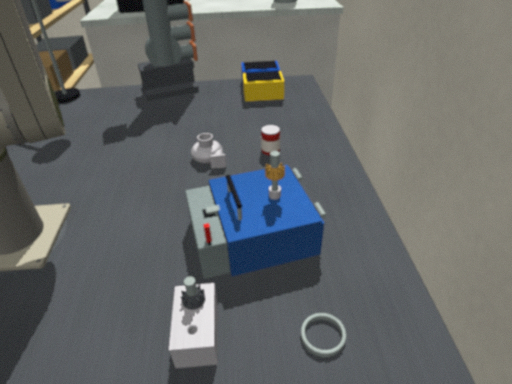

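View pics/top0.png

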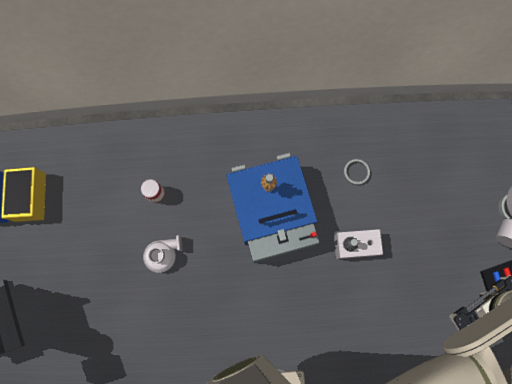

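Side view: rotor on the lid at about (275,172), hole at (193,327), tab at (208,234) and handle at (234,192). Top view: rotor (269,182), hole (369,243), tab (314,235) and handle (279,216). I'll zoom in on both views for triangulation.

```bash
python3 - <<'E'
from h import *
S=cv2.imread("pics/side0.png");T=cv2.imread("pics/top0.png")
def crop(I,u,v): 
    c=cv2.resize(I[v:v+50,u:u+66],(400,300),interpolation=cv2.INTER_CUBIC,dst=None); 
    return c
cs=[crop(S,242,148),crop(T,236,160),crop(S,165,290),crop(T,330,220)]
cv2.imwrite("pics/z1.png",np.vstack([np.hstack(cs[:2]),np.hstack(cs[2:])]))
np.set_printoptions(precision=4,suppress=True)
for q in("rotor_mid","holder_hole0","lid_handle","release_tab","lid_hinge"):
    L={}
    for n in("side","top"):
        robot.read_camera(n)
        r=[x for x in robot.landmark_of(n,q)]
        if r: L[n]=np.array(r[0]["centre"]); print(q,n,L[n],r[0]["conf"],proj(n,L[n])[0])
    if len(L)==2: print("  tri",tri(proj("side",L["side"])[0],proj("top",L["top"])[0]))
E
```

```text
rotor_mid side [ 0.6536 -0.0404  0.1635] 0.68 [275.4132 176.0875]
rotor_mid top [ 0.653  -0.045   0.1667] 0.64 [269.2982 181.91  ]
  tri (array([ 0.653 , -0.045 ,  0.1669]), np.float64(7.406227044134015e-05))
holder_hole0 side [ 0.4728 -0.3338  0.0672] 0.94 [192.1782 328.1525]
holder_hole0 top [ 0.4709 -0.3401  0.0662] 0.82 [370.9647 242.4778]
  tri (array([ 0.4721, -0.3378,  0.0728]), np.float64(0.0035137261050753542))
lid_handle side [ 0.5596 -0.0587  0.1476] 0.91 [233.5252 189.9735]
lid_handle top [ 0.561  -0.06    0.1443] 0.73 [276.847  215.1601]
  tri (array([ 0.56  , -0.0598,  0.1486]), np.float64(0.0006891169168210982))
release_tab side [ 0.5066 -0.1599  0.1317] 0.6 [209.1014 229.804 ]
release_tab top [ 0.5048 -0.1582  0.1283] 0.46 [312.6352 233.2004]
  tri (array([ 0.5055, -0.1579,  0.1295]), np.float64(0.001701080905973622))
lid_hinge side [ 0.7248 -0.023   0.0995] 0.98 [304.34   191.4126]
lid_hinge top [ 0.7181 -0.0272  0.0985] 0.78 [261.0652 166.8319]
  tri (array([ 0.7206, -0.0271,  0.1019]), np.float64(0.006745537467478443))
```

View pics/z1.png

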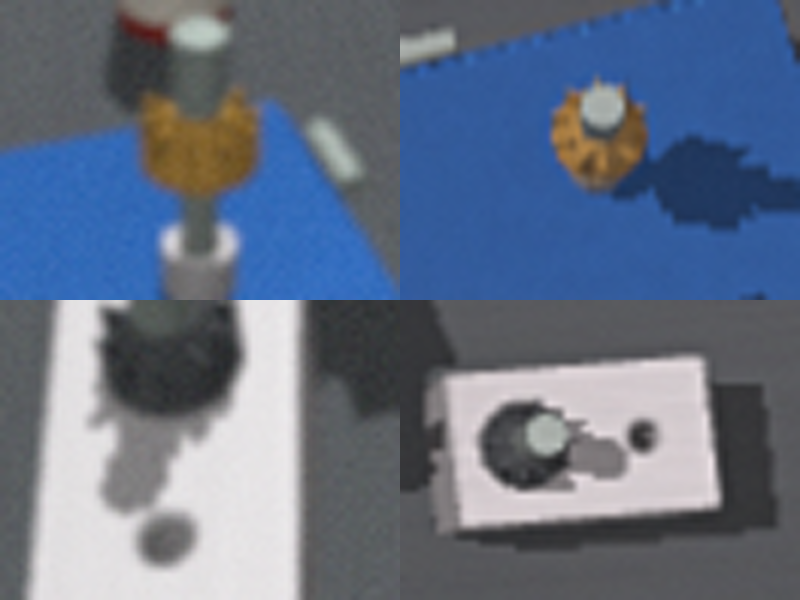

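```bash
python3 - <<'E'
from h import *
np.set_printoptions(precision=4,suppress=True)
a=((274.4,153.1),(268.9,177.25)); b=((192.1,329.2),(369.7,242.25))
for n,(s,t),z in(("hubtop",a,.225),("hole",b,.065)): print(n,tri(s,t),atz("side",s,z),atz("top",t,z))
s=robot.read_state(); p=s["tool_pos"]; R=cv2.Rodrigues(s["orientation"])[0]; print(R, s["q"])
# spare hub top, check alignment
E
```

```text
hubtop (array([ 0.6512, -0.0421,  0.225 ]), np.float64(0.00036511975263103184)) [ 0.651  -0.0421  0.225 ] [ 0.6514 -0.0421  0.225 ]
hole (array([ 0.4723, -0.3359,  0.0672]), np.float64(0.0009831954645060162)) [ 0.4724 -0.3345  0.065 ] [ 0.472  -0.3367  0.065 ]
[[ 0.8944  0.4473  0.    ]
 [ 0.4473 -0.8944  0.0001]
 [ 0.     -0.     -1.    ]] [-1.1924  0.1304  1.4882  0.      1.523  -0.0854]
```

```bash
cat >> h.py <<'E'
def inc(target,ang=None):
    """increments (mm, deg) from measured pose; ang = wanted world angle (deg) of tool y, mod 180"""
    s=robot.read_state(); R=cv2.Rodrigues(s["orientation"])[0]
    d=R.T@(np.array(target)-s["tool_pos"])*1000
    cur=np.degrees(np.arctan2(R[1,1],R[0,1])); yaw=0
    if ang is not None: yaw=(cur-ang+90)%180-90   # tool z is down
    print("at",s["tool_pos"].round(4),"y-ang",round(cur,2),"q",s["q"].round(2),"F",s["force"].round(1),"open",round(s["opening"],4),"grip",round(s["gripper_force"],1),"t",round(s["t"],2))
    print("target",target,"inc",d.round(1),"yaw",round(yaw,2))
E
python3 -c "
from h import *
inc([.6512,-.0421,.27],0)"
```

```text
at [ 0.2684 -0.5366  0.2186] y-ang -63.43 q [-1.19  0.13  1.49  0.    1.52 -0.09] F [-0.   0.5 -0.4] open 0.0931 grip 0.0 t 2.1
target [0.6512, -0.0421, 0.27] inc [ 563.5 -271.   -51.3] yaw -63.43
```

Request:
{"op": "play_rows", "data": {"increments": "0 0 -50 0 -1;563.5 -271 -65 -63.4 -1;563.5 -271 -65 -63.4 -1;563.5 -271 -65 -63.4 -1;563.5 -271 -65 -63.4 -1;563.5 -271 -65 -63.4 -1;563.5 -271 -65 -63.4 -1;563.5 -271 -65 -63.4 -1;563.5 -271 -65 -63.4 -1;563.5 -271 -65 -63.4 -1;563.5 -271 -65 -63.4 -1;563.5 -271 -65 -63.4 -1;563.5 -271 -65 -63.4 -1;563.5 -271 -65 -63.4 -1;563.5 -271 -65 -63.4 -1;563.5 -271 -65 -63.4 -1;563.5 -271 -65 -63.4 -1"}}

```text
t: 3.8
tool_pos: [0.6507, -0.0433, 0.2836]
orientation: [2.223, 2.22, -0.001]
force: [0.8, -0.8, 0.1]
opening: 0.0929
gripper_force: 0.0
```

```bash
python3 - <<'E'
from h import *
inc([.6512,-.0421,.197],0)
S=robot.read_camera("side")
cv2.imwrite("pics/z2.png",cv2.resize(S[110:210,210:343],(800,600),interpolation=cv2.INTER_CUBIC))
E
```

```text
at [ 0.6507 -0.0433  0.2836] y-ang -0.08 q [-0.14  0.26  1.23 -0.    1.66 -0.14] F [ 0.8 -0.8  0.1] open 0.0929 grip 0.0 t 3.8
target [0.6512, -0.0421, 0.197] inc [ 1.2  0.6 86.6] yaw -0.08
```

View pics/z2.png

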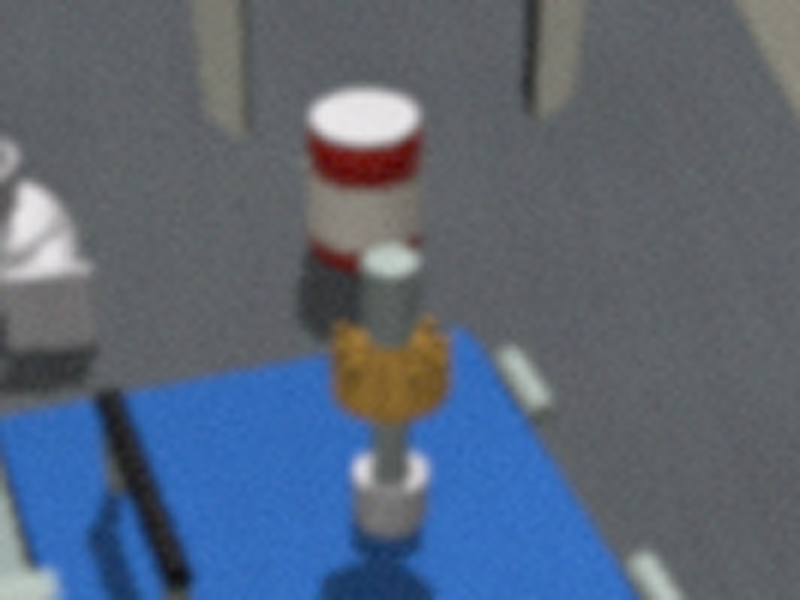

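Fingertips at (238,130) and (545,115) straddle the hub, whose top is at (391,258). They are centred on it, so I'll descend and grip.

Request:
{"op": "play_rows", "data": {"increments": "1 0.5 40 0 -1;1 0.5 70 0 -1;1 0.5 84.5 0 -1;1 0.5 84.5 0 -1;1 0.5 84.5 0 1;1 0.5 84.5 0 1;1 0.5 84.5 0 1;1 0.5 84.5 0 1;1 0.5 84.5 0 1;1 0.5 84.5 0 1;1 0.5 84.5 0 1;1 0.5 84.5 0 1", "force": 30}}

```text
t: 5.05
tool_pos: [0.6516, -0.0411, 0.1991]
orientation: [-2.222, -2.221, 0.0]
force: [-0.0, 0.4, 0.2]
opening: 0.0335
gripper_force: 0.0
```

Request:
{"op": "play_rows", "data": {"increments": "0 0 0 0 1;0 0 0 0 1;0 0 0 0 1;0 0 0 0 1;0 0 0 0 1;0 0 0 0 1"}}

```text
t: 5.65
tool_pos: [0.6517, -0.0411, 0.1991]
orientation: [-2.222, -2.221, -0.0]
force: [1.1, -0.1, 0.0]
opening: 0.0195
gripper_force: 30.0
```

Request:
{"op": "play_rows", "data": {"increments": "0 0 -15 0 1;0 0 -30 0 1;0 0 -50 0 1;0 0 -80 0 1;0 0 -80 0 1;0 0 -80 0 1"}}

```text
t: 6.25
tool_pos: [0.6523, -0.0413, 0.2805]
orientation: [2.22, 2.219, 0.003]
force: [0.3, -0.3, -4.6]
opening: 0.0193
gripper_force: 30.0
```

```bash
python3 - <<'E'
from h import *
np.set_printoptions(precision=4,suppress=True)
inc([.4722,-.3357,.279],0)
for k in range(2):
  for n in("side","top"):
    I=robot.read_camera(n)
    for q in("rotor_mid","holder_hole0"): print(n,q,[(r["centre"],round(r["conf"],2)) for r in robot.landmark_of(n,q)[:1]])
E
```

```text
at [ 0.6523 -0.0413  0.2805] y-ang -0.03 q [-0.14  0.26  1.23 -0.    1.65 -0.14] F [ 0.3 -0.3 -4.6] open 0.0193 grip 30.0 t 6.25
target [0.4722, -0.3357, 0.279] inc [-294.5 -180.     1.1] yaw -0.03
side rotor_mid [([0.6534, -0.043, 0.2425], 0.77)]
side holder_hole0 [([0.473, -0.3352, 0.0687], 0.91)]
top rotor_mid [([0.6516, -0.0466, 0.2417], 0.42)]
top holder_hole0 [([0.4711, -0.3364, 0.065], 0.83)]
side rotor_mid [([0.6506, -0.0393, 0.2439], 0.83)]
side holder_hole0 [([0.4722, -0.3327, 0.0699], 0.95)]
top rotor_mid [([0.6539, -0.0474, 0.2454], 0.53)]
top holder_hole0 [([0.4719, -0.3359, 0.0665], 0.67)]
```

Request:
{"op": "play_rows", "data": {"increments": "-293 -180 0 0 1;-293 -180 0 0 1;-293 -180 0 0 1;-293 -180 0 0 1;-293 -180 0 0 1;-293 -180 0 0 1;-293 -180 0 0 1;-293 -180 0 0 1;-293 -180 0 0 1;-293 -180 0 0 1;-293 -180 40 0 1;-293 -180 80 0 1;-293 -180 105 0 1;-293 -180 105 0 1;-293 -180 105 0 1;-293 -180 105 0 1"}}

```text
t: 8.45
tool_pos: [0.4732, -0.3344, 0.1769]
orientation: [2.218, 2.219, 0.001]
force: [-0.5, -1.0, -4.5]
opening: 0.0195
gripper_force: 30.0
```

```bash
python3 - <<'E'
from h import *
inc([.4722,-.3347,.160],0)
S=robot.read_camera("side");T=robot.read_camera("top")
a=cv2.resize(S[270:345,160:226],(528,600),interpolation=cv2.INTER_CUBIC)
b=cv2.resize(T[225:259,350:384],(272,272),interpolation=cv2.INTER_CUBIC)
c=np.zeros((600,272,3),np.uint8); c[:272]=b
cv2.imwrite("pics/z3.png",np.hstack([a,c]))
E
```

```text
at [ 0.4732 -0.3344  0.1769] y-ang 0.04 q [-0.7   0.09  1.6   0.    1.44 -0.7 ] F [-0.5 -1.  -4.5] open 0.0195 grip 30.0 t 8.45
target [0.4722, -0.3347, 0.16] inc [-0.2 -1.  16.8] yaw 0.04
```

View pics/z3.png

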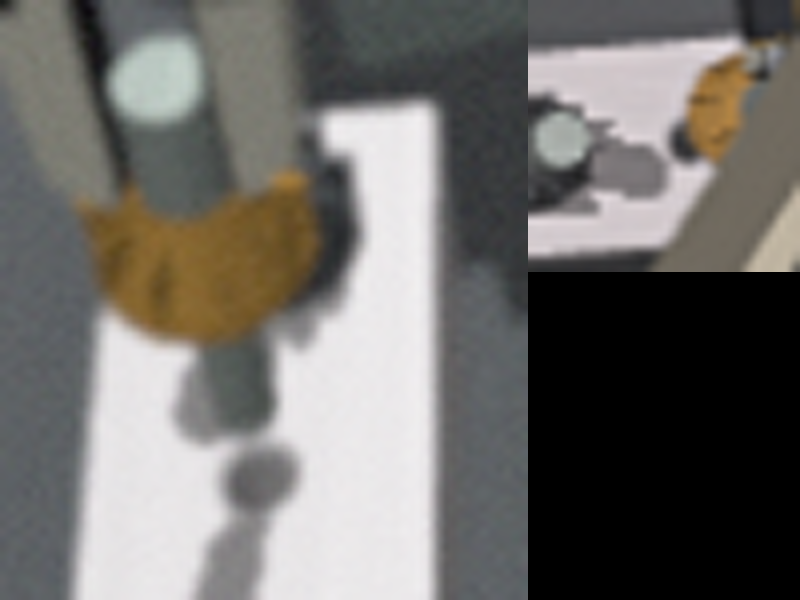

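```bash
python3 - <<'E'
from h import *
print(atz("side",(160+243.5/8-.5,270+418.5/8-.5),.0869), atz("side",(192.2,329.5),.065))
print(proj("side",[.4732,-.3354,.0869]),proj("side",[.4722,-.3357,.065]))
E
```

```text
[ 0.47174038 -0.33353006  0.0869    ] [ 0.47258796 -0.33506459  0.065     ]
[[190.74256844 322.71608911]] [[191.9590273  329.84863091]]
```

Side view: foot of the shaft at crop (243,418), mouth of the hole at (261,480). That puts the foot about 1 mm off, so I'll correct and descend close to the mouth.

Request:
{"op": "play_rows", "data": {"increments": "-1 0.3 10 0 1;-1 0.3 19 0 1;-1 0.3 19 0 1;-1 0.3 19 0 1;-1 0.3 19 0 1"}}

```text
t: 9.05
tool_pos: [0.4717, -0.335, 0.1551]
orientation: [-2.222, -2.22, -0.0]
force: [0.7, 0.6, -4.5]
opening: 0.0196
gripper_force: 30.0
```

```bash
python3 - <<'E'
from h import *
inc([.4722,-.3347,.160],0)
S=robot.read_camera("side")
cv2.imwrite("pics/z4.png",cv2.resize(S[300:345,165:225],(800,600),interpolation=cv2.INTER_CUBIC))
E
```

```text
at [ 0.4717 -0.335   0.1551] y-ang -0.03 q [-0.71  0.11  1.63  0.    1.4  -0.71] F [ 0.7  0.6 -4.5] open 0.0196 grip 30.0 t 9.05
target [0.4722, -0.3347, 0.16] inc [ 0.3  0.5 -4.9] yaw -0.03
```

View pics/z4.png

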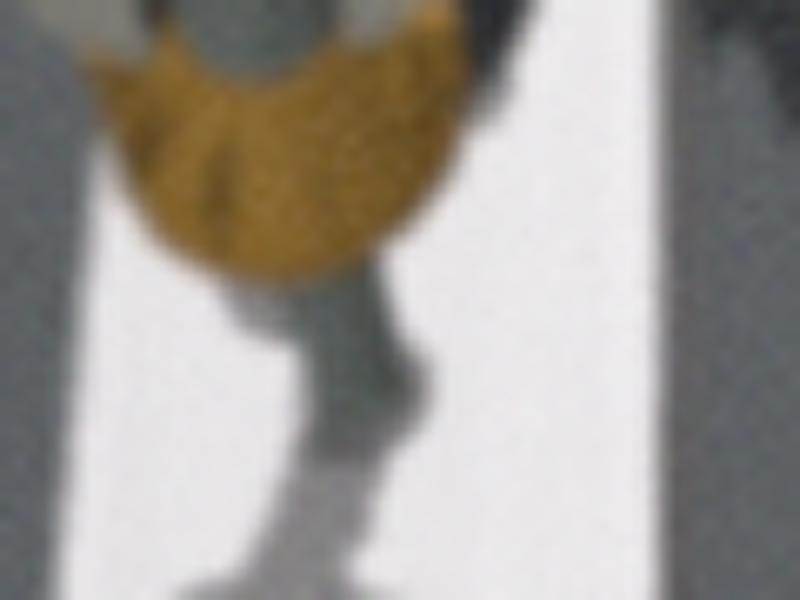

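```bash
python3 - <<'E'
from h import *
a=np.linspace(0,2*np.pi,60)
def ext(c,r,u0,v0,k):
    P=proj("side",np.c_[c[0]+r*np.cos(a),c[1]+r*np.sin(a),c[2]+0*a]); P=(P-[u0,v0]+.5)*k
    return P.min(0).round(),P.max(0).round()
print("z3 foot",ext([.4732,-.3344,.0869],.007,160,270,8),"hole",ext([.4726,-.335,.065],.008,160,270,8),ext([.4726,-.335,.065],.0095,160,270,8))
print("z4 foot",ext([.4717,-.335,.0651],.007,165,300,13.33),"hole",ext([.4726,-.335,.065],.008,165,300,13.33),ext([.4726,-.335,.065],.0095,165,300,13.33))
S=cv2.imread("pics/z3.png"); g=cv2.cvtColor(S,cv2.COLOR_BGR2GRAY)
print(g[400:448:4,243]); print(g[400,195:300:5]); print(g[480,205:315:5]); print(g[430:540:5,261])
S=cv2.imread("pics/z4.png"); g=cv2.cvtColor(S,cv2.COLOR_BGR2GRAY)
for r in(340,380,400,420,440):print(r,g[r,280:450:10])
print(g[380:500:6,350])
E
```

```text
z3 foot (array([217., 392.]), array([283., 451.])) hole (array([225., 447.]), array([299., 513.])) (array([218., 441.]), array([306., 520.]))
z4 foot (array([308., 351.]), array([416., 449.])) hole (array([308., 344.]), array([431., 455.])) (array([296., 334.]), array([442., 466.]))
[ 87  88  84  84  87  95  97 107 123 141 155 163]
[133 130 124 115 104  95  92  90  90  88  86  85  80  79  80 103 139 189
 227 231 232]
[226 221 203 177 151 121 101  96  99  98 101 105 108 109 109 110 119 132
 160 192 216 230]
[146 163 169 161 144 126 113 107 104 105 106 106 105 104 106 112 127 141
 144 145 151 161]
340 [160 142 121 107  95  90  90  88  84  78  80 100 141 182 204 221 229]
380 [227 204 168 132 103  90  88  85  83  80  77  75  87 110 137 174 210]
400 [223 201 169 139 108  91  90  89  89  89  86  87  93 111 140 176 211]
420 [222 202 171 134 105  92  90  91  91  93  99 106 117 139 170 202 224]
440 [218 187 147 118  99  92  92  93  96 102 114 132 158 189 214 226 229]
[ 85  87  90  89  87  88  89  91  94  95  93  94  99 105 114 121 128 129
 130 130]
```

Request:
{"op": "play_rows", "data": {"increments": "0 1.3 1 0 1;0 1.3 3 0 1;0 1.3 5 0 1;0 1.3 5 0 1;0 1.3 5 0 1"}}

```text
t: 9.6
tool_pos: [0.473, -0.3351, 0.1499]
orientation: [-2.222, -2.221, 0.0]
force: [-0.6, -1.1, -4.9]
opening: 0.0195
gripper_force: 30.0
```

Request:
{"op": "play_rows", "data": {"increments": "0 0 2 0 1;0 0 4 0 1;0 0 6 0 1;0 0 6 0 1;0 0 6 0 1"}}

```text
t: 10.1
tool_pos: [0.473, -0.335, 0.1438]
orientation: [-2.222, -2.221, 0.0]
force: [-0.3, -1.7, -5.1]
opening: 0.0191
gripper_force: 30.0
```

Request:
{"op": "play_rows", "data": {"increments": "-0.4 0 5 0 1;-0.4 0 10 0 1;-0.4 0 15 0 1;-0.4 0 20 0 1;-0.4 0 20 0 1;-0.4 0 20 0 1"}}

```text
t: 10.7
tool_pos: [0.4729, -0.3353, 0.1237]
orientation: [-2.221, -2.22, 0.0]
force: [-0.5, -1.3, -4.9]
opening: 0.0191
gripper_force: 30.0
```

Going in freely; continuing to the seat at a TCP height of about 0.094.

Request:
{"op": "play_rows", "data": {"increments": "-0.3 0 6 0 1;-0.3 0 12 0 1;-0.3 0 18 0 1;-0.3 0 22 0 1;-0.3 0 25 0 1;-0.3 0 26 0 1;-0.3 0 26 0 1;-0.3 0 26 0 1"}}

```text
t: 11.5
tool_pos: [0.4732, -0.3358, 0.0982]
orientation: [2.222, 2.221, 0.0]
force: [0.1, -0.6, -4.7]
opening: 0.0194
gripper_force: 30.0
```

Request:
{"op": "play_rows", "data": {"increments": "0 0 1 0 1;0 0 2 0 1;0 0 3 0 1;0 0 4 0 1;0 0 5 0 1;0 0 5 0 1;0 0 5 0 1"}}

```text
t: 12.2
tool_pos: [0.4735, -0.3361, 0.0963]
orientation: [2.221, 2.22, -0.0]
force: [-9.0, 6.3, 19.7]
opening: 0.0194
gripper_force: 30.0
```

Request:
{"op": "play_rows", "data": {"increments": "0 0 -2 0 1;0 0 -2 0 0;0 0 -2 0 0;0 0 -2 0 0;0 0 -2 0 0;0 0 -2 0 0;0 0 -2 0 0;0 0 -2 0 0"}}

```text
t: 13.0
tool_pos: [0.4731, -0.3358, 0.0951]
orientation: [-2.222, -2.221, 0.0]
force: [-0.1, 0.5, -0.2]
opening: 0.0465
gripper_force: 0.0
```

```bash
python3 - <<'E'
from h import *
np.set_printoptions(precision=4,suppress=True)
inc([.473,-.336,.096],0)
for n in("side","top"):
    I=robot.read_camera(n); print(n,[(r["centre"],round(r["conf"],2)) for r in robot.landmark_of(n,"rotor_mid")[:2]])
    if n=="side": cv2.imwrite("pics/z5.png",cv2.resize(I[260:360,150:250],(600,600),interpolation=cv2.INTER_CUBIC))
E
```

```text
at [ 0.4731 -0.3358  0.0951] y-ang -0.02 q [-0.71  0.17  1.68  0.    1.3  -0.71] F [-0.1  0.5 -0.2] open 0.0465 grip 0.0 t 13.0
target [0.473, -0.336, 0.096] inc [-0.2 -0.1 -0.9] yaw -0.02
side [([0.472, -0.3342, 0.0621], 0.96)]
top [([0.4771, -0.3395, 0.061], 0.54), ([0.4746, 0.3082, -0.0023], 0.53)]
```

View pics/z5.png

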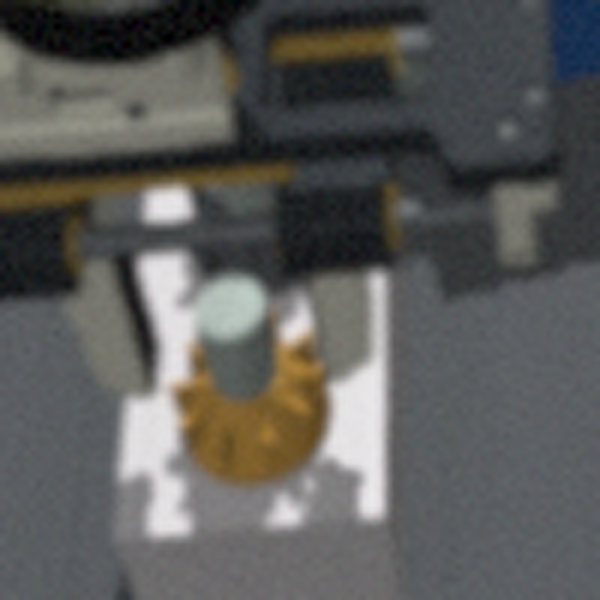

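Rotor is seated: wheel flat on the block at (255,410), measured mid z 0.062, fingers open. Next I'll measure the handle axis.

```bash
python3 - <<'E'
from h import *
np.set_printoptions(precision=4,suppress=True)
T=cv2.imread("pics/top0.png"); h=cv2.cvtColor(T,cv2.COLOR_BGR2GRAY)[205:228,254:304]; hb=T[205:228,254:304]
m=(hb.max(2)<45).astype(np.uint8); n,l,st,c=cv2.connectedComponentsWithStats(m)
k=1+st[1:,4].argmax(); v,u=np.nonzero(l==k); P=np.c_[u+254,v+205].astype(np.float32); print(st[k])
vx,vy,x0,y0=cv2.fitLine(P,cv2.DIST_L2,0,.01,.01).ravel(); t=(P-[x0,y0])@[vx,vy]
a,b=[atz("top",(x0+s*vx,y0+s*vy),.146) for s in(t.min()-.5,t.max()+.5)]
print(a,b,(a+b)/2,np.linalg.norm(a-b),"axis",np.degrees(np.arctan2(*(a-b)[[1,0]])))
S=cv2.imread("pics/side0.png")
hb=S[168:225,215:250]; m=(hb.max(2)<45).astype(np.uint8); n,l,st,c=cv2.connectedComponentsWithStats(m); k=1+st[1:,4].argmax()
v,u=np.nonzero(l==k); i,j=v.argmin(),v.argmax()
e,f=[atz("side",(u[q]+215,v[q]+168),.148) for q in(i,j)]; print(st[k],e,f,(e+f)/2,np.linalg.norm(e-f),np.degrees(np.arctan2(*(e-f)[[1,0]])))
inc([.560,-.0595,.230],12)
E
```

```text
[ 6  6 36 12 79]
[ 0.5479 -0.0093  0.146 ] [ 0.569  -0.1133  0.146 ] [ 0.5584 -0.0613  0.146 ] 0.10619097569197622 axis 101.45926678231368
[12  8 14 32 63] [ 0.5465 -0.0062  0.148 ] [ 0.5689 -0.1167  0.148 ] [ 0.5577 -0.0614  0.148 ] 0.11282242163515284 101.48069493312848
at [ 0.4731 -0.3358  0.0951] y-ang -0.03 q [-0.71  0.17  1.68  0.    1.3  -0.71] F [-0.2  0.   0.5] open 0.0467 grip 0.0 t 13.2
target [0.56, -0.0595, 0.23] inc [ 276.3   86.7 -134.9] yaw -12.03
```

Request:
{"op": "play_rows", "data": {"increments": "0 0 -20 0 0;0 0 -60 0 0;0 0 -105 0 0;0 0 -105 0 0;274.8 85.4 -105 -11.5 -0.2;274.8 85.4 -105 -11.5 -0.2;274.8 85.4 -105 -11.5 -0.2;274.8 85.4 -105 -11.5 -0.2;274.8 85.4 -105 -11.5 -0.2;274.8 85.4 -105 -11.5 -0.2;274.8 85.4 -105 -11.5 -0.2;274.8 85.4 -70 -11.5 -0.2;274.8 85.4 -70 -11.5 -0.2;274.8 85.4 -70 -11.5 -0.2"}}

```text
t: 14.6
tool_pos: [0.5576, -0.0616, 0.1644]
orientation: [-1.988, -2.43, 0.002]
force: [-0.3, 0.1, 0.2]
opening: 0.0557
gripper_force: 0.0
```

```bash
python3 - <<'E'
from h import *
inc([.5585,-.061,.127],11.5)
S=robot.read_camera("side")
cv2.imwrite("pics/z6.png",cv2.resize(S[150:250,180:313],(800,600),interpolation=cv2.INTER_CUBIC))
E
```

```text
at [ 0.5576 -0.0616  0.1644] y-ang 11.43 q [-0.2   0.06  1.66 -0.    1.42 -0.4 ] F [-0.3  0.1  0.2] open 0.0557 grip 0.0 t 14.6
target [0.5585, -0.061, 0.127] inc [ 0.3  1.1 37.4] yaw -0.07
```

View pics/z6.png

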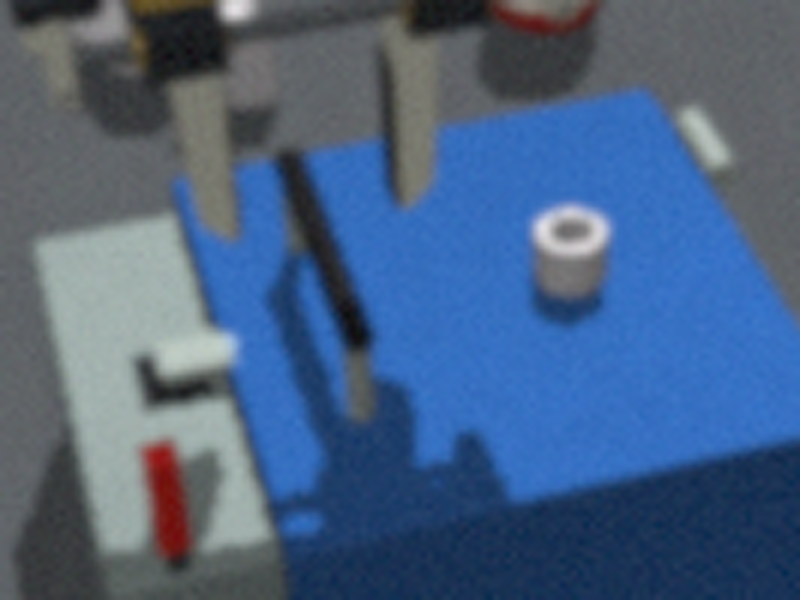

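Fingertips at (225,240) and (410,205) straddle the bar at (315,222). The grey catch hook is at (190,355) and the tab at (165,500). Descend and grip.

Request:
{"op": "play_rows", "data": {"increments": "0.3 1 20 0 -0.2;0.3 1 37 0 -0.2;0.3 1 37 0 -0.2;0.3 1 37 0 1;0.3 1 37 0 1;0.3 1 37 0 1;0.3 1 37 0 1;0.3 1 37 0 1;0.3 1 37 0 1;0.3 1 37 0 1;0.3 1 37 0 1;0.3 1 37 0 1;0.3 1 37 0 1", "force": 25}}

```text
t: 15.95
tool_pos: [0.5591, -0.0606, 0.1283]
orientation: [-1.988, -2.432, 0.001]
force: [-5.4, -1.4, 4.1]
opening: 0.0112
gripper_force: 25.0
```

Request:
{"op": "play_rows", "data": {"increments": "0 0 -1 0 1;0 0.5 -2.5 0 1;0 1 -4 0 1;0 1 -4.5 0 1;0 1 -4.5 0 1;0 1 -4.5 0 1"}}

```text
t: 16.55
tool_pos: [0.5602, -0.0604, 0.1324]
orientation: [-1.988, -2.432, 0.001]
force: [-3.5, -1.6, -2.8]
opening: 0.011
gripper_force: 25.0
```

Request:
{"op": "play_rows", "data": {"increments": "0 0.3 -1 0 1;0 0.6 -2 0 1;0 0.9 -3.5 0 1;0 1.2 -5 0 1;0 1.5 -6 0 1;0 1.5 -6 0 1"}}

```text
t: 17.15
tool_pos: [0.5612, -0.0601, 0.1362]
orientation: [-1.987, -2.431, 0.002]
force: [3.0, -5.1, -22.3]
opening: 0.0108
gripper_force: 25.0
```

The wrist force is −22 N, and the lid stopped at about 7.5 mm (0.045 rad), so the catch holds it. Lower the lid and let go.

Request:
{"op": "play_rows", "data": {"increments": "0 -0.8 3 0 1;0 -1.6 6 0 1;0 -2.3 9 0 1;0 -2.3 10 0 1;0 -2.3 10 0 1;0 -2.3 10 0 -0.2;0 -2.3 10 0 -0.2;0 -2.3 10 0 -0.2;0 -2.3 10 0 -0.2;0 -2.3 10 0 -0.2;0 -2.3 10 0 -0.2;0 -2.3 -15 0 -0.2;0 -2.3 -60 0 -0.2;0 -2.3 -60 0 -0.2;0 -2.3 -60 0 -0.2"}}

```text
t: 18.65
tool_pos: [0.561, -0.0607, 0.2004]
orientation: [1.986, 2.43, 0.003]
force: [0.1, 0.4, -0.5]
opening: 0.0558
gripper_force: 0.0
```

```bash
python3 - <<'E'
from h import *
np.set_printoptions(precision=4,suppress=True)
# red tab top from initial pictures (red mask extremes)
for n,(u0,u1,v0,v1) in (("side",(195,222,215,255)),("top",(295,325,225,245))):
    I=cv2.imread(f"pics/{n}0.png")[v0:v1,u0:u1].astype(int); m=(I[...,2]>I[...,1]+50); v,u=np.nonzero(m)
    print(n,len(u),"u",u.min()+u0,u.max()+u0,"v",v.min()+v0,v.max()+v0,"mean",u.mean()+u0,v.mean()+v0)
    k=v<v.min()+3; print("  top rows mean",u[k].mean()+u0)
hc=np.array([.5588,-.0605]); a=np.radians(11.5); ex=np.array([np.cos(a),np.sin(a)]); ey=np.array([-ex[1],ex[0]])
t=hc-.080*ex-.085*ey; print("tab from handle",t)
for z in(.1,.129,.143): print(z,proj("side",[*t,z]),proj("top",[*t,z]))
L=[]
for n in("side","top"):
    robot.read_camera(n); print(n,[(r["centre"],r["conf"]) for r in robot.landmark_of(n,"release_tab")[:1]])
inc([*t.round(4),.19],101.5)
E
```

```text
side 89 u 203 210 v 223 242 mean 207.0561797752809 231.3370786516854
  top rows mean 206.2941176470588
top 29 u 310 316 v 231 237 mean 313.0 234.13793103448276
  top rows mean 313.4
tab from handle [ 0.4974 -0.1597]
0.1 [[206.2342 241.2047]] [[312.1206 236.911 ]]
0.129 [[204.5908 231.0765]] [[313.4541 235.7403]]
0.143 [[203.7702 226.0043]] [[314.1209 235.1547]]
side [([0.5071, -0.1567, 0.1284], 0.46)]
top []
at [ 0.5589 -0.0603  0.197 ] y-ang 11.47 q [-0.2   0.04  1.62  0.    1.48 -0.4 ] F [-0.1  0.  -0.5] open 0.0558 grip 0.0 t 18.85
target [np.float64(0.4974), np.float64(-0.1597), 0.19] inc [-85.2 -80.    7.1] yaw 89.97
```

```bash
python3 - <<'E'
from h import *
np.set_printoptions(precision=4,suppress=True)
print(tri((207.06,231.3),(313,234.1)))
for z in(.12,.125,.13,.14):print(z,atz("side",(207.06,231.3),z),atz("top",(313,234.1),z))
inc([.501,-.158,.19],101.5)
E
```

```text
(array([ 0.5022, -0.1592,  0.1273]), np.float64(0.00023139251702803938))
0.12 [ 0.5011 -0.1517  0.12  ] [ 0.5031 -0.1602  0.12  ]
0.125 [ 0.5017 -0.1568  0.125 ] [ 0.5025 -0.1595  0.125 ]
0.13 [ 0.5024 -0.1619  0.13  ] [ 0.502  -0.1588  0.13  ]
0.14 [ 0.5037 -0.1721  0.14  ] [ 0.5009 -0.1573  0.14  ]
at [ 0.5589 -0.0603  0.197 ] y-ang 11.47 q [-0.2   0.04  1.62  0.    1.48 -0.4 ] F [-0.1  0.  -0.5] open 0.0558 grip 0.0 t 18.85
target [0.501, -0.158, 0.19] inc [-84.3 -76.1   7.1] yaw 89.97
```

Request:
{"op": "play_rows", "data": {"increments": "-84.9 -75.7 0 90 0.2;-84.9 -75.7 0 90 0.2;-84.9 -75.7 0 90 0.2;-84.9 -75.7 0 90 0.2;-84.9 -75.7 0 90 0.2;-84.9 -75.7 0 90 0.2;-84.9 -75.7 0 90 0.2;-84.9 -75.7 0 90 0.2;-84.9 -75.7 0 90 0.2;-84.9 -75.7 0 90 0.2;-84.9 -75.7 0 90 0.2;-84.9 -75.7 0 90 0.2;-84.9 -75.7 35 90 0.2;-84.9 -75.7 35 90 0.2;-84.9 -75.7 35 90 0.2"}}

```text
t: 20.35
tool_pos: [0.5014, -0.1583, 0.1626]
orientation: [-3.124, -0.316, 0.005]
force: [0.1, -0.5, -0.6]
opening: 0.0374
gripper_force: 0.0
```

```bash
python3 - <<'E'
from h import *
inc([.5015,-.1585,.112],101.5)
S=robot.read_camera("side"); T=robot.read_camera("top")
a=cv2.resize(S[185:260,170:245],(500,500),interpolation=cv2.INTER_CUBIC)
b=cv2.resize(T[205:265,290:335],(300,400),interpolation=cv2.INTER_CUBIC); b=np.vstack([b,np.zeros((100,300,3),np.uint8)])
cv2.imwrite("pics/z7.png",np.hstack([a,b]))
E
```

```text
at [ 0.5014 -0.1583  0.1626] y-ang -78.44 q [-0.4  -0.03  1.76  0.    1.42  0.97] F [ 0.1 -0.5 -0.6] open 0.0374 grip 0.0 t 20.35
target [0.5015, -0.1585, 0.112] inc [ 0.2  0.4 50.6] yaw 0.06
```

View pics/z7.png

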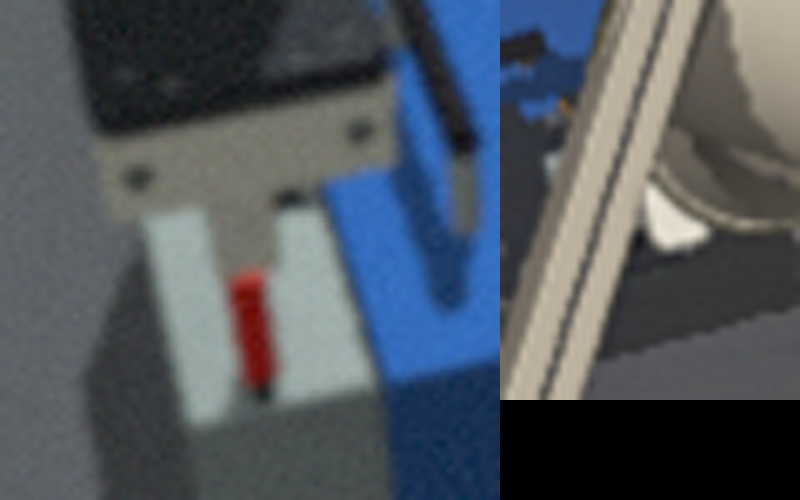

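The near finger at (247,240) lines up with the tab at (252,320). Descend and close across the tab's y faces.

Request:
{"op": "play_rows", "data": {"increments": "0.5 0 30 0 0.2;0.5 0 49 0 0.2;0.5 0 49 0 0.2;0.5 0 49 0 0.2;0.5 0 49 0 1;0.5 0 49 0 1;0.5 0 49 0 1;0.5 0 49 0 1;0.5 0 49 0 1;0.5 0 49 0 1;0.5 0 49 0 1;0.5 0 49 0 1", "force": 12}}

```text
t: 21.65
tool_pos: [0.5032, -0.1573, 0.1156]
orientation: [-3.124, -0.315, -0.001]
force: [-3.1, 7.5, 7.1]
opening: 0.0119
gripper_force: 12.0
```

Request:
{"op": "play_rows", "data": {"increments": "0 -3 -1.5 0 1;0 -6 -1.5 0 1;0 -9 -1.5 0 1;0 -12 -1.5 0 1;0 -15 -1.5 0 1;0 -18 -1.5 0 1;0 -21 -1.5 0 1;0 -24 -1.5 0 1;0 -26 -1.5 0 1;0 -28 -1.5 0 1;0 -29 -1.5 0 1;0 -29 -1.5 0 1;0 -29 -1.5 0 1"}}

```text
t: 22.95
tool_pos: [0.4977, -0.1306, 0.1157]
orientation: [3.125, 0.314, 0.002]
force: [6.6, -2.3, -7.8]
opening: 0.0119
gripper_force: 12.0
```

Request:
{"op": "play_rows", "data": {"increments": "0 0 0 0 0.5;0 0 0 0 0.5;0 0 0 0 0.5;0 0 0 0 0.5;0 0 -40 0 0.5;0 0 -85 0 0.5;0 0 -85 0 0.5;0 0 -85 0 0.5"}}

```text
t: 23.75
tool_pos: [0.4982, -0.1306, 0.2028]
orientation: [3.124, 0.314, 0.005]
force: [0.4, 0.3, -0.3]
opening: 0.023
gripper_force: 0.0
```

```bash
python3 - <<'E'
from h import *
inc([.559,-.0607,.20],11.5)
S=robot.read_camera("side")
m=(S[...,2].astype(int)>S[...,1].astype(int)+50)[200:260,190:235]; v,u=np.nonzero(m); print(u.mean()+190,v.mean()+200,len(u))
a=np.radians(11.5)
print(proj("side",[.5015-.027*np.sin(a),-.1585+.027*np.cos(a),.1273]))
E
```

```text
at [ 0.4982 -0.1306  0.2028] y-ang -78.53 q [-0.36 -0.1   1.75 -0.    1.49  1.01] F [ 0.4  0.3 -0.3] open 0.023 grip 0.0 t 23.75
target [0.559, -0.0607, 0.2] inc [ 73.4 -56.4   3. ] yaw 89.97
204.7764705882353 222.05882352941177 85
[[204.4363078  222.16656555]]
```

Tab is at its stop: its red blob is at (204.8,222.1), against a predicted (204.4,222.2). Back to the handle.

Request:
{"op": "play_rows", "data": {"increments": "73.4 -56.4 0 -90 -0.2;73.4 -56.4 0 -90 -0.2;73.4 -56.4 0 -90 -0.2;73.4 -56.4 0 -90 -0.2;73.4 -56.4 0 -90 -0.2;73.4 -56.4 0 -90 -0.2;73.4 -56.4 0 -90 -0.2;73.4 -56.4 0 -90 -0.2;73.4 -56.4 0 -90 -0.2;73.4 -56.4 0 -90 -0.2;73.4 -56.4 0 -90 -0.2;73.4 -56.4 0 -90 -0.2;73.4 -56.4 40 -90 -0.2;73.4 -56.4 74 -90 -0.2;73.4 -56.4 74 -90 -0.2;73.4 -56.4 74 -90 -0.2"}}

```text
t: 25.4
tool_pos: [0.5569, -0.0601, 0.1263]
orientation: [-1.988, -2.429, 0.002]
force: [0.8, 0.7, 0.2]
opening: 0.0557
gripper_force: 0.0
```

Request:
{"op": "play_rows", "data": {"increments": "0 0 0 0 1;0 0 0 0 1;0 0 0 0 1;0 0 0 0 1;0 0 0 0 1;0 0 0 0 1;0 0 0 0 1;0 0 0 0 1;0 0 0 0 1;0 0 0 0 1", "force": 25}}

```text
t: 26.4
tool_pos: [0.5589, -0.0602, 0.1274]
orientation: [1.987, 2.431, 0.002]
force: [5.0, 1.7, -2.3]
opening: 0.0115
gripper_force: 25.0
```

Request:
{"op": "play_rows", "data": {"increments": "0 1 -4 0 1;0 2.5 -8 0 1;0 4 -12 0 1;0 5.4 -16.2 0 1;0 5.4 -16.2 0 1;0 5.4 -16.2 0 1"}}

```text
t: 27.0
tool_pos: [0.5637, -0.0592, 0.1427]
orientation: [1.988, 2.432, 0.001]
force: [6.1, -0.3, -6.3]
opening: 0.0113
gripper_force: 25.0
```

The lid passed 0.045 rad with little force, so it is free. Following the arc upward.

Request:
{"op": "play_rows", "data": {"increments": "0 3.4 -7.9 0 1;0 7 -15.7 0 1;0 11.2 -23.2 0 1;0 15.5 -30.5 0 1;0 20.4 -37.6 0 1;0 25.5 -44.4 0 1;0 31 -51 0 1;0 36.8 -57.3 0 1;0 43 -63.3 0 1;0 49.4 -68.9 0 1;0 49.4 -68.9 0 1"}}

```text
t: 28.1
tool_pos: [0.6119, -0.0496, 0.215]
orientation: [1.988, 2.432, -0.0]
force: [-11.7, -2.0, 7.9]
opening: 0.0111
gripper_force: 25.0
```

Request:
{"op": "play_rows", "data": {"increments": "0 5.5 -7 0 1;0 12.5 -12.2 0 1;0 19.7 -16.9 0 1;0 27 -21.2 0 1;0 34.8 -25.1 0 1;0 42.6 -28.5 0 1;0 50.7 -31.8 0 1;0 50.7 -31.8 0 1;0 50.7 -31.8 0 1;0 50.7 -31.8 0 1"}}

```text
t: 29.1
tool_pos: [0.6623, -0.0395, 0.2462]
orientation: [1.987, 2.43, 0.002]
force: [-4.7, -2.6, 6.3]
opening: 0.0111
gripper_force: 25.0
```

```bash
python3 - <<'E'
from h import *
np.set_printoptions(precision=4,suppress=True)
inc([.66,-.0392,.243],11.5)
for n in("side","top"):
    I=robot.read_camera(n); print(n,[(q,r["centre"],round(r["conf"],2)) for q in("rotor_mid","lid_handle","spare") for r in robot.landmark_of(n,q)[:1]])
    if n=="side": cv2.imwrite("pics/z8.png",I)
E
```

```text
at [ 0.6623 -0.0395  0.2462] y-ang 11.48 q [-0.14  0.29  1.26 -0.    1.59 -0.34] F [-4.7 -2.6  6.3] open 0.0111 grip 25.0 t 29.1
target [0.66, -0.0392, 0.243] inc [ 0.8 -2.2  3.2] yaw -0.02
side [('rotor_mid', [0.4756, -0.3367, 0.0615], 0.69), ('lid_handle', [0.6638, -0.0396, 0.2604], 0.96), ('spare', [0.4712, -0.2722, 0.0054], 0.63)]
top [('spare', [0.4754, -0.273, 0.008], 0.75)]
```

View pics/z8.png

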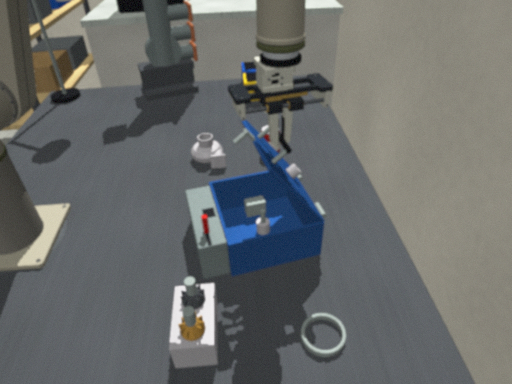

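The picture shows the lid raised to about 0.93 rad in the gripper at (275,140), and the rotor home in the holder at (192,322). Nothing else has moved. Settle, then hand in.

Request:
{"op": "play_rows", "data": {"increments": "0 0 0 0 1;0 0 0 0 1;0 0 0 0 1;0 0 0 0 1;0 0 0 0 1"}}

```text
t: 30.0
tool_pos: [0.6622, -0.0395, 0.2462]
orientation: [1.987, 2.43, 0.002]
force: [-3.9, -2.7, 6.4]
opening: 0.0113
gripper_force: 25.0
```

```bash
python3 -c "
from plant import robot
print(robot.close_job())"
```

```text
the job is handed in; nothing more can be done
None
```

The job is handed in at about 30 s, with no verdict returned: the rotor is home in the holder and let go, the tug showed the catch held the lid, the red tab is slid to its stop, and the gripper is holding the lid up at about 0.93 rad (53°).

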